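# Pack the wedge jack up to the gauge's mark

## Robot

A 7-joint arm with a two-finger parallel gripper is mounted at the origin on the work surface. World frame = base frame: x ahead of the robot, y to its left, z up, the work surface at z = 0. Lengths are in m, angles in degrees, forces in N, time in s.
With the tool pointing down it reaches from about 0.425 to 0.925 m from the base axis. Payload 6.8 kg.
Tool frame: the origin (TCP) lies on the front face of the gripper's body, between the roots of the fingers; the fingertips stand 80 mm ahead of it and the grasp point (between the pads) lies 61 mm ahead of it (bot.nose_length is the distance from the TCP to the fingertips, in m); z points along the fingers, y is the line along which they close (so a half turn about z gives the same grasp; the last joint's range is limited). The gripper opens to 88 mm and grips with 3 to 60 N. Pads are 20 mm wide; open, the fingers measure 115 mm over their backs; the gripper's body (75 mm by 178 mm) begins 61 mm behind the grasp point.
Start: joints at [71.041, 27.33, 1.283, 89.118, -0.659, 63.558, -4.761], TCP at [0.149, -0.658, 0.303] pointing down, gripper open.
Joint ranges: [-169.35, 169.35], [-19.33, 120.38], [-80.79, 83.38], [13.8, 139.57], [-78.32, 258.32], [9.67, 109.79], [-169.56, 169.56]. Speed limits (degrees/s): [136.94, 136.94, 180, 180, 180, 180, 180].

## Interface

Orientations are given as [roll, pitch, yaw] about the fixed x, y, z axes, in that order (R = Rz(yaw) Ry(pitch) Rx(roll)).
In Python, from rig import bot, optics, finder gives the robot as it stands. The module is installed in compiled form; this text tells all that it offers.
- The arm moves only by the tool send_rows, never from a script. Its argument "rows" is a list that holds one entry, the list of rows, each a list of 5 numbers: the gripper's target within -1 to 1 (fully open at 1, half-way at 0, shut at -1), then the shift along the tool's x, y, z in cm, then the turn about the tool's z in rad. A call has exactly 5 rows; each row shifts and turns the commanded pose from where the row before left it, along the tool's axes as they then stand; what a row does not reach is not made up. A row lasts 1/8 s, in which the tool goes at most 62.5 mm and 10.7 degrees, less where a joint would pass 70% of its speed; a pose out of reach is approached as far as the arm can. A call with a gripper value outside its range is refused whole. The fingers move at their own pace and stop on an object; "grip_force" is the grip in N (left out, the last holds). Time passes only in rows, so rows that do not move let the fingers close, or fill a call up. It gives the time, the measured TCP pose, the force, the opening and the grip force at its end, in the units of the state.
- bot.state(): the state, without advancing time (a new reading comes with each control period).
- optics.get_image(name): name is "side" or "top"; returns a dict with "pixels" (420x560x3 uint8, blue, green, red), "camera_matrix" (3x3 intrinsics, pixels), "camera_from_world" (4x4, takes a point from world to camera coordinates). Camera axes: x right, y up, looking along -z (the intrinsics and any distortion apply to the point x, -y, -z); pixel columns grow to the right and rows downward; lengths in m; the calibration is good to about 2 mm. A picture is of the moment at which its call begins. There is no depth.
- bot.job_done(): hands the job in; it is judged then, once.
Trained networks look in a picture, given as the dict that the camera call returned (one of the last four; its "shot" number tells which), for a name from the list of things; names that differ only in an ending like _2 or _b are one class to them, and where a whole thing is asked for, a point or a joint stands for the part that bears it (a point fixed in the world has none). Each returns a list of dicts, best first, with "conf" (0 to 1); they miss things now and then, are a little off and sometimes report something else, mostly with a low value. They report only what shows in the picture. A call takes as long as a camera call.
- finder.outline_of(thing, picture): "pixels" (420x560 bool, what is visible of it).
- finder.pinpoint(thing, picture): "position" ([x, y, z] in m, in the coordinates of the camera as it stood for that picture, good to about 4 mm: a listed point, or the origin of a listed thing).
The state is a dict: "time": time; "qpos": joint angles; "qvel": joint speeds; "tau": joint torques, N m; "position": TCP position; "orientation": TCP orientation; "force": force on the tool from outside, world axes, zero at the start; "ft_torque": the same for the moment, N m; "opening": finger opening in m; "finger_force": force on a finger pad.
Only numpy, scipy, OpenCV 4.12 (cv2) and the standard library are available. Lean on these libraries where they do the work, as an engineer would, in place of code of your own. Each camera call takes 0.05 s, during which the arm holds its last target. There are 200 camera calls.

## Task

Build up the wedge jack until its pack meets the gauge: with the wedge still fully out, lay a packing plate squarely on the jack's table and slide it in under the gauge's foot, adding the second plate squarely on top of it if the foot stands too high for one, and then push the wedge in until the gauge's pointer stands between the two ticks of its dial. Never let the pointer run past the second tick, leave an unused plate lying on the bench, and leave the spanner, the oil can and the test block where they are.

Things in the scene. Friction and masses are not known exactly. Their poses are not given: they have to be found in the camera images.
- jack: Wedge jack and gauge, fixed. Origin: on the bench under the centre of the jack's table; x = the wedge's travel (away from the robot, turned up to 0.2 rad), y to the gauge's column (left), z up. Base plates 10 mm thick: one spans x -175 to 125, y -45 to 45 mm, one x -60 to 60, y -95 to 205 mm.
- jack_seat (a point): Centre of the top of the jack's table with the wedge out, 42 mm above the bench (the point stays there); axes as the jack. The table is a flat steel plate, 60 mm along x, 150 mm along y; it rises straight up 0.3 mm per mm that the wedge goes in, at most 25 mm.
- gauge_spot (a point): Point on the base plate, 10 mm above the bench, straight under the gauge's foot (jack x 0, y 60 mm). The foot is a 12 mm round-ended pin; its tip hangs 20 to 48 mm above the lowered table, a height set anew each time that no reading gives: find it by touch or sight. Slide plates in under it from jack -y; they cannot be lowered into place.
- gauge_column (a point): Foot of the gauge's steel column, 28 mm thick, 190 to 220 mm tall, on the base plate (jack x 0, y 155 mm). A rigid level arm runs from it to a 36 mm cubic head right over the foot; the head's flat top, which may be touched, is 58 mm above the foot's hanging tip, its underside 22 mm above it.
- gauge_dial_spot (a point): Point on the base plate under the dial (jack x 0, y 112 mm). The round dial, 60 mm wide, hangs on the arm's +x side at jack y 82 to 142, x 0 to 65 mm, tilted up and facing away from the robot; its rim is up to 10 mm higher than the head's top. White face, black pointer, two black ticks.
- jack_wedge (a joint): How far the steel wedge is pushed in along the jack's +x: 0 = fully out (start), 0.085 m = fully in. It takes 9 to 17 N to push and stays where it is left; the push rises by about 3 N when the pack meets the foot. It can be pushed back.
- wedge_face (a point): Centre of the upright end face of the wedge that is pushed: on the robot's side, looking to jack -x, 50 mm wide, from 10 to 50 mm above the bench (this point: 30 mm). Its top is flat for 50 mm, then rises to 62 mm. Moves with the wedge; at the start it is at jack x -165 mm.
- gauge_foot (a joint): How far the gauge's foot is lifted: 0 = hanging free, 0.010 m = end stop. Sprung: 10 N to start lifting, then 0.5 N per mm. It turns the pointer clockwise on the dial, 0.25 rad per mm, from pointing to jack -y; the ticks stand at 0.0015 and 0.0055 m of lift.
- plate_a_c (a point): Centre of an aluminium packing plate, 50 mm along its x, 150 mm along its y, 16 mm thick, about 0.3 kg, flat on the bench right of the jack, the nearer one. Squarely on the jack, its centre is over that of the table and its long side lies along the jack's y.
- plate_b_c (a point): Centre of the second, identical packing plate, farther from the robot.
- spanner: Bystander, to be left alone: open-ended spanner, 170 mm long, lying near the far edge. Origin: centre of its underside.
- oil_can: Bystander, to be left alone: grey can, 60 mm across and 120 mm tall, left of the jack. Origin: centre of its underside.
- test_block: Bystander, to be left alone: round steel hardness test block, 64 mm across and 14 mm thick, right of the plates. Origin: centre of its underside.

How it is judged:
By the outcome, as a careful person would: the job done as asked, in the order asked, and still so for the second after the job is handed in, with the robot touching nothing.
It also fails if it takes over 72 s, if anything falls off the work surface, if the arm or the gripper's body presses on something with over 40 N, if the wrist force passes 120 N, or if a joint passes its speed limit or range.

## Working session

There is one attempt and no reset: what is moved stays moved. The work goes in short steps, Python scripts to look and compute and a tool call to move; the robot and the scene stay as the last step left them, time stands still between calls to the robot, and variables do not carry over. Pictures are saved under pics/ and viewed, at most 10 in all, crops included, and the job is handed in when it is done.

Besides the shell and the picture viewer there is one more tool, called after "Request:" as a command line: name --argument value ..., lists and objects as JSON in quotes. send_rows: Moves the arm, as the interface text tells. Its arguments: {"type":"object","properties":{"rows":{"type":"array","items":{"type":"array","items":{"type":"array","items":{"type":"number"}}}},"grip_force":{"type":"number"}},"required":["rows"]}

```bash
mkdir -p pics; cat > h.py <<'E'
import numpy as np, cv2
from rig import bot, optics, finder
def world(p,pic):
    return (np.linalg.inv(np.array(pic["camera_from_world"]))@np.r_[p,1])[:3]
def proj(P,pic):
    c=(np.array(pic["camera_from_world"])@np.r_[P,1])[:3]
    u=np.array(pic["camera_matrix"])@np.array([c[0],-c[1],-c[2]]); return u[:2]/u[2]
def locate(names,cams=("top","side")):
    for c in cams:
        pic=optics.get_image(c)
        for n in names:
            r=finder.pinpoint(n,pic)[:2]
            print(c,n,[(np.round(world(q["position"],pic),4).tolist(),round(q["conf"],2)) for q in r])
E
python3 - <<'E'
from h import *
s=bot.state();print({k:np.round(v,3).tolist() for k,v in s.items()})
for c in("top","side"):
    p=optics.get_image(c);cv2.imwrite(f"pics/{c}0.png",p["pixels"])
    print(c,np.round(p["camera_from_world"],3).tolist(),np.round(p["camera_matrix"],1).tolist(), p.keys())
locate(["jack","jack_seat","gauge_spot","gauge_column","gauge_dial_spot","wedge_face","plate_a_c","plate_b_c","spanner","oil_can","test_block"])
E
```

```text
{'time': 0.0, 'qpos': [71.043, 27.376, 1.279, 89.176, -0.659, 63.558, -4.762], 'qvel': [0.06, -0.002, 0.036, 0.069, -0.023, 0.041, 0.009], 'tau': [-0.0, -58.285, 1.535, -27.261, -0.054, 0.017, 0.0], 'position': [0.149, -0.658, 0.302], 'orientation': [-179.897, 0.007, 12.764], 'force': [-0.23, 0.161, -0.289], 'ft_torque': [0.003, -0.059, -0.0], 'finger_force': 0.0, 'opening': 0.088}
top [[-0.026, -1.0, -0.002, -0.029], [0.998, -0.026, 0.053, -0.57], [-0.053, -0.001, 0.999, -1.266], [0.0, 0.0, 0.0, 1.0]] [[447.8, 0.0, 287.7], [0.0, 447.8, 212.9], [0.0, 0.0, 1.0]] dict_keys(['pixels', 'camera_matrix', 'camera_from_world', 'shot'])
side [[-0.939, 0.344, -0.0, 0.55], [-0.219, -0.596, 0.772, 0.05], [0.266, 0.725, 0.635, -1.383], [0.0, 0.0, 0.0, 1.0]] [[389.3, 0.0, 279.6], [0.0, 389.3, 206.0], [0.0, 0.0, 1.0]] dict_keys(['pixels', 'camera_matrix', 'camera_from_world', 'shot'])
top jack [([0.6196, 0.1519, 0.0006], 0.93)]
top jack_seat [([0.6158, 0.1554, 0.043], 0.65)]
top gauge_spot [([0.6159, 0.2149, 0.0111], 0.57)]
top gauge_column []
top gauge_dial_spot [([0.6084, 0.2649, 0.0089], 0.67)]

[... 258 characters left out ...]
56)]
side jack [([0.6233, 0.1537, -0.0018], 0.8)]
side jack_seat [([0.6317, -0.2379, 0.0083], 0.69), ([0.6238, 0.1559, 0.0395], 0.61)]
side gauge_spot [([0.6196, 0.2156, 0.0109], 0.97)]
side gauge_column [([0.6108, 0.3145, 0.0092], 0.77), ([0.4031, 0.3935, 0.0005], 0.72)]
side gauge_dial_spot [([0.6099, 0.2674, 0.0084], 0.83)]
side wedge_face [([0.4571, 0.1487, 0.029], 0.61), ([0.6224, 0.1522, -0.0035], 0.41)]
side plate_a_c [([0.4376, -0.2419, 0.0069], 0.89), ([0.4569, 0.1464, 0.0278], 0.51)]
side plate_b_c [([0.6269, -0.2373, 0.0066], 0.96)]
side spanner [([0.7614, -0.2119, -0.0023], 0.56)]
side oil_can [([0.4018, 0.3948, -0.002], 0.83)]
side test_block [([0.5432, -0.4353, -0.0002], 0.46)]
```

View pics/top0.png

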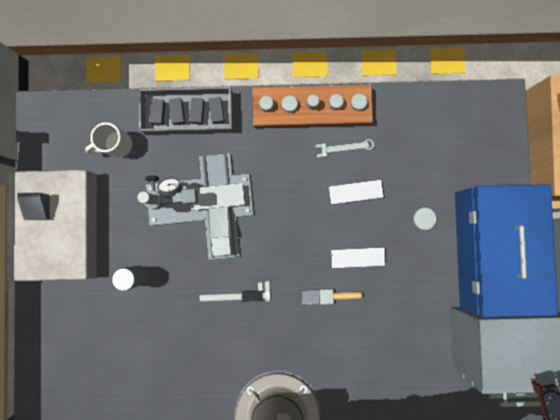

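View pics/side0.png

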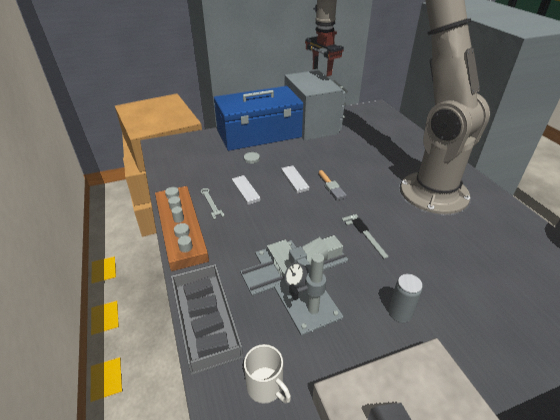

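```bash
cat >> h.py <<'E'
def ray(uv,pic,z):
    "world point at height z seen at pixel uv"
    K=np.array(pic["camera_matrix"]);T=np.array(pic["camera_from_world"])
    d=np.linalg.inv(K)@np.r_[uv,1.]; d=T[:3,:3].T@(d*[1,-1,-1]); o=-T[:3,:3].T@T[:3,3]
    return o+d*(z-o[2])/d[2]
def rect(name,pic,z,k=0):
    m=finder.outline_of(name,pic)[k]["pixels"].astype(np.uint8)
    c=cv2.findContours(m,0,1)[0]; c=max(c,key=cv2.contourArea)[:,0].astype(float)
    P=np.array([ray(u,pic,z)[:2] for u in c]).astype(np.float32)*1000
    return cv2.minAreaRect(P),m
E
python3 - <<'E'
from h import *
t=optics.get_image("top");s=optics.get_image("side")
for p,n in((t,"t"),(s,"s")):
  for q in("plate_a_c","plate_b_c"):
    r,m=rect(q,p,0.016); print(n,q,np.round(r[0],1),np.round(r[1],1),round(r[2],2),m.sum())
N={"jack":(0,0),"jack_seat":(0,0),"gauge_spot":(0,60),"gauge_dial_spot":(0,112),"gauge_column":(0,155),"wedge_face":(-165,0)}
A=[];B=[]
for i in range(3):
  for c in("top","side"):
    p=optics.get_image(c)
    for n,l in N.items():
      rr=finder.pinpoint(n,p)
      for r in rr:
        w=world(r["position"],p)*1000
        if abs(w[0]-620-l[0])<25 and abs(w[1]-154-l[1])<25: A.append(l);B.append(w[:2]);break
A=np.array(A,float);B=np.array(B)
a=A-A.mean(0);b=B-B.mean(0)
yaw=np.arctan2((a[:,0]*b[:,1]-a[:,1]*b[:,0]).sum(),(a*b).sum())
R=np.array([[np.cos(yaw),-np.sin(yaw)],[np.sin(yaw),np.cos(yaw)]])
o=(B-A@R.T).mean(0);print("jack",o,"yaw",yaw,"res",np.std(B-A@R.T-o,axis=0),len(A))
c1=cv2.resize(t["pixels"][140:265,135:260],None,fx=4.8,fy=4.8,interpolation=2)
c2=cv2.resize(s["pixels"][230:335,240:350],None,fx=5.5,fy=5.5,interpolation=2)
cv2.imwrite("pics/c1.png",c1);cv2.imwrite("pics/c2.png",c2)
for g in(20,34,48):
  for x,y in((-18,42),(18,42)):
    P=np.r_[(R@[x,y]+o)/1000,(42+g+58)/1000]; print(g,x,y,"side",(proj(P,s)-[240,230])*5.5,"top",(proj(P,t)-[135,140])*4.8)
  P=np.r_[(R@[0,60]+o)/1000,(42+g)/1000]; print("tip side",(proj(P,s)-[240,230])*5.5)
E
```

```text
t plate_a_c [ 438.8 -238.8] [ 50.5 150.7] 1.52 926
t plate_b_c [ 627.7 -239.9] [ 54.9 152.9] 5.83 960
s plate_a_c [ 445.1 -228.9] [ 55.7 165.4] 0.36 371
s plate_b_c [ 630.2 -230. ] [ 56.8 164. ] 6.5 434
jack [620.06492957 155.43166692] yaw 0.06758572269862019 res [2.3775112  2.71242217] 34
20 -18 42 side [334.95135343  92.46461772] top [292.96999866 296.07234144]
20 18 42 side [265.44018984 115.08054744] top [287.55648826 230.97799108]
tip side [313.80715695 213.68049818]
34 -18 42 side [335.9856789   71.23224097] top [287.62603209 294.0619509 ]
34 18 42 side [265.8588325   93.80875612] top [282.1563296  228.19063322]
tip side [314.63735041 193.89718646]
48 -18 42 side [337.03863468  49.61742582] top [282.15218897 292.00270103]
48 18 42 side [266.28510307  72.14938069] top [276.62514488 225.33564466]
tip side [315.48222248 173.76408675]
```

View pics/c1.png

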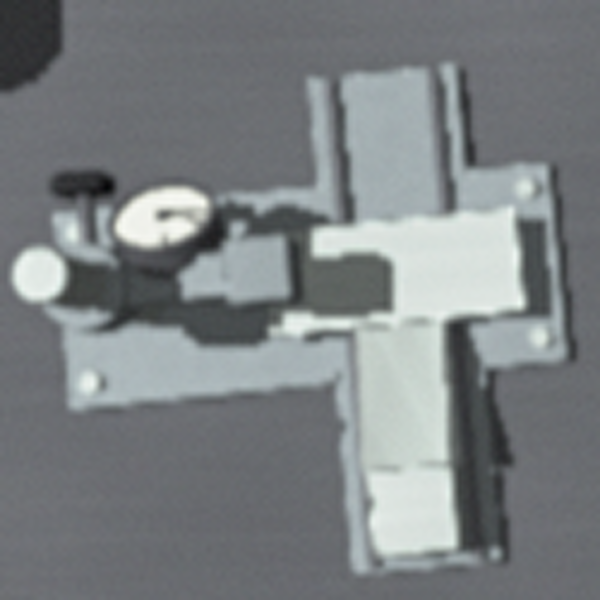

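View pics/c2.png

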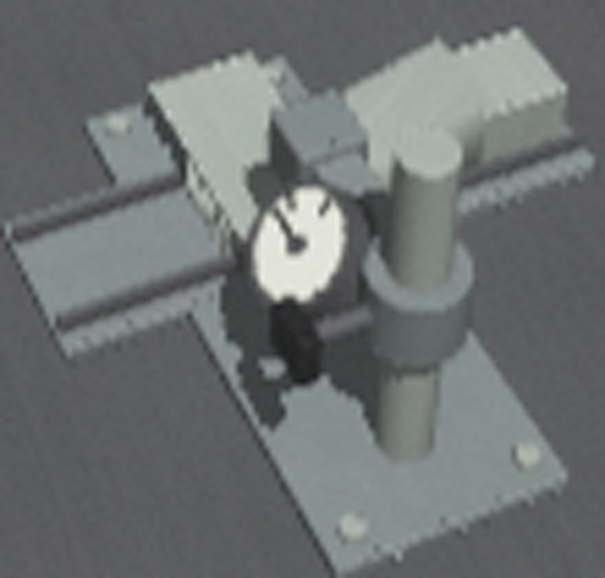

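```bash
cat >> h.py <<'E'
def plan(wps,g,step=45.,turn=.15,start=None):
    "rows for waypoints (x,y,z mm,yaw deg), in groups of 5"
    s=bot.state(); p=np.array(s["position"])*1000; y=np.radians(s["orientation"][2])
    if start is not None: p=np.array(start[:3],float); y=np.radians(start[3])
    out=[]
    for w in wps:
        d=np.array(w[:3])-p; dy=np.radians(w[3])-y; dy=(dy+np.pi)%(2*np.pi)-np.pi
        st=w[4] if len(w)>4 else step
        n=max(1,int(np.ceil(max(np.linalg.norm(d)/st,abs(dy)/turn)-.02)))
        for i in range(n):
            e=d/n/10; c,sn=np.cos(y),np.sin(y)
            out.append([g,round(c*e[0]+sn*e[1],2),round(sn*e[0]-c*e[1],2),round(-e[2],2),round(-dy/n,3)]); y+=dy/n
        p=p+d
    while len(out)%5: out.append([g,0,0,0,0])
    print("at",np.round(s["position"],4),np.round(s["orientation"],2))
    for i in range(0,len(out),5): print(out[i:i+5])
E
python3 -c "
from h import *
plan([(230,-440,330,50),(440,-269,200,91.5)],1)"
```

```text
at [ 0.1492 -0.6583  0.3027] [180.    -0.    12.77]
[[1, np.float64(2.12), np.float64(-3.25), np.float64(-0.46), np.float64(-0.108)], [1, np.float64(2.46), np.float64(-3.0), np.float64(-0.46), np.float64(-0.108)], [1, np.float64(2.77), np.float64(-2.72), np.float64(-0.46), np.float64(-0.108)], [1, np.float64(3.05), np.float64(-2.4), np.float64(-0.46), np.float64(-0.108)], [1, np.float64(3.29), np.float64(-2.06), np.float64(-0.46), np.float64(-0.108)]]
[[1, np.float64(3.49), np.float64(-1.69), np.float64(-0.46), np.float64(-0.108)], [1, np.float64(3.8), np.float64(0.73), np.float64(1.86), np.float64(-0.103)], [1, np.float64(3.7), np.float64(1.12), np.float64(1.86), np.float64(-0.103)], [1, np.float64(3.57), np.float64(1.49), np.float64(1.86), np.float64(-0.103)], [1, np.float64(3.4), np.float64(1.85), np.float64(1.86), np.float64(-0.103)]]
[[1, np.float64(3.19), np.float64(2.19), np.float64(1.86), np.float64(-0.103)], [1, np.float64(2.94), np.float64(2.51), np.float64(1.86), np.float64(-0.103)], [1, np.float64(2.67), np.float64(2.8), np.float64(1.86), np.float64(-0.103)], [1, 0, 0, 0, 0], [1, 0, 0, 0, 0]]
```

Request:
send_rows --rows '[[[1,2.1,-3.25,-0.5,-0.108],[1,2.45,-3.0,-0.5,-0.108],[1,2.75,-2.7,-0.5,-0.108],[1,3.05,-2.4,-0.5,-0.108],[1,3.3,-2.05,-0.5,-0.108]]]'

```text
time: 4.32
position: [0.2169, -0.4756, 0.328]
orientation: [180.0, 0.0, 43.9]
force: [0.2, 0.5, 0.8]
opening: 0.0876
finger_force: 0.0
```

Request:
send_rows --rows '[[[1,3.5,-1.7,-0.5,-0.108],[1,3.8,0.7,1.9,-0.103],[1,3.7,1.1,1.9,-0.103],[1,3.55,1.5,1.9,-0.103],[1,3.4,1.85,1.9,-0.103]]]'

```text
time: 4.95
position: [0.3509, -0.3421, 0.2564]
orientation: [180.0, 0.0, 73.7]
force: [-0.7, -0.6, -0.8]
opening: 0.0877
finger_force: 0.0
```

Request:
send_rows --rows '[[[1,3.2,2.2,1.9,-0.103],[1,2.95,2.5,1.9,-0.103],[1,2.65,2.8,1.9,-0.103],[1,0,0,0,0],[1,0,0,0,0]]]'

```text
time: 5.58
position: [0.4398, -0.2705, 0.1998]
orientation: [-180.0, 0.0, 91.1]
force: [0.0, 0.2, -0.1]
opening: 0.0877
finger_force: 0.0
```

```bash
sed -i 's/out.append(\[g,round(c\*e\[0\]+sn\*e\[1\],2),round(sn\*e\[0\]-c\*e\[1\],2),round(-e\[2\],2),round(-dy\/n,3)\])/out.append([g]+[round(float(v),3) for v in (c*e[0]+sn*e[1],sn*e[0]-c*e[1],-e[2],-dy\/n)])/' h.py
python3 -c "
from h import *
print(bot.state()['time'],np.round(bot.state()['qpos'],1))
plan([(439.5,-269,110,91.5),(439.5,-269,83.5,91.5,15)],1)"
```

```text
5.575 [ 44.6  21.9 -24.2 114.8  12.3  45.8  14.4]
at [ 0.4398 -0.2705  0.1998] [-1.7997e+02  2.0000e-02  9.1130e+01]
[[1, 0.076, -0.014, 4.489, -0.003], [1, 0.076, -0.014, 4.489, -0.003], [1, 0.0, 0.0, 1.325, -0.0], [1, 0.0, 0.0, 1.325, -0.0], [1, 0, 0, 0, 0]]
```

Request:
send_rows --rows '[[[1,0.1,0,4.5,-0.003],[1,0.1,0,4.5,-0.003],[1,0,0,1.3,0],[1,0,0,1.3,0],[1,0,0,0,0]]]'

```text
time: 6.2
position: [0.4403, -0.2684, 0.0841]
orientation: [180.0, 0.0, 91.5]
force: [-0.2, 0.2, -0.5]
opening: 0.088
finger_force: 0.0
```

Request:
send_rows --rows '[[[-1,0,0,0,0],[-1,0,0,0,0],[-1,0,0,0,0],[-1,0,0,0,0],[-1,0,0,0,0]]]' --grip_force 45

```text
time: 6.82
position: [0.4397, -0.268, 0.0838]
orientation: [-179.9, 0.0, 91.5]
force: [-1.8, -0.5, 5.1]
opening: 0.0493
finger_force: 45.0
```

Request:
send_rows --rows '[[[-1,0,0,-1,0],[-1,0,0,-2,0],[-1,0,0,-4,0],[-1,0,0,-4,0],[-1,0,0,-1,0]]]'

```text
time: 7.45
position: [0.4413, -0.2682, 0.2061]
orientation: [179.8, 0.1, 91.5]
force: [-0.2, 0.6, -3.2]
opening: 0.0497
finger_force: 45.0
```

```bash
cat > fit.py <<'E'
from h import *
from scipy.optimize import minimize
t=optics.get_image("top")
m=finder.outline_of("jack",t)[0]["pixels"]
S=4
def rectpts(x0,x1,y0,y1): return [(x0,y0),(x1,y0),(x1,y1),(x0,y1)]
def draw(q):
    c,s=np.cos(q[2]),np.sin(q[2]); im=np.zeros((420*S,560*S),np.uint8)
    for r in(rectpts(-175,125,-45,45),rectpts(-60,60,-95,205)):
        P=np.array([proj([(q[0]+c*x-s*y)/1000,(q[1]+s*x+c*y)/1000,.01],t) for x,y in r])
        cv2.fillPoly(im,[np.round((P+.5)*S*16).astype(np.int32)],255,shift=4)
    return cv2.resize(im,(560,420),interpolation=cv2.INTER_AREA)/255.
# column/dial/head region left of u=205 ignored above the base's left arm
W=np.ones((420,560)); W[140:225,130:212]=0; 
f=lambda q:(W*abs(draw(q)-m)).sum()
for x0 in([620,155.4,.0676],[622,153,.09]):
    r=minimize(f,x0,method="Nelder-Mead",options=dict(initial_simplex=np.array(x0)+np.array([[0,0,0],[6,0,0],[0,6,0],[0,0,.04]])))
    print(r.x,r.fun)
# bright table's silhouette in grey
g=cv2.cvtColor(t["pixels"],6); b=(g>195).astype(np.uint8); b[:182]=0;b[208:]=0;b[:,:185]=0;b[:,260:]=0
c=max(cv2.findContours(b,0,1)[0],key=cv2.contourArea)[:,0]
P=np.array([ray(u,t,.042)[:2]*1000 for u in c.astype(float)],np.float32);print(cv2.minAreaRect(P))
E
python3 fit.py
```

```text
[6.21289780e+02 1.55682167e+02 7.71498181e-02] 70.14901960784314
[6.21578511e+02 1.55380421e+02 7.43161839e-02] 68.89019607843137
((619.6386108398438, 140.56178283691406), (63.749359130859375, 117.65713500976562), 4.509572982788086)
```

```bash
python3 -c "
from h import *
plan([(626,81,200,94.3),(626,81,140,94.3),(626,81,130,94.3)],-1)"
```

```text
at [ 0.4404 -0.2681  0.2043] [1.7992e+02 6.0000e-02 9.1540e+01]
[[-1, 3.822, 2.166, 0.047, -0.005], [-1, 3.81, 2.186, 0.047, -0.005], [-1, 3.799, 2.207, 0.047, -0.005], [-1, 3.787, 2.227, 0.047, -0.005], [-1, 3.775, 2.247, 0.047, -0.005]]
[[-1, 3.763, 2.267, 0.047, -0.005], [-1, 3.75, 2.288, 0.047, -0.005], [-1, 3.738, 2.308, 0.047, -0.005], [-1, 3.726, 2.328, 0.047, -0.005], [-1, 0.0, 0.0, 3.0, 0.0]]
[[-1, 0.0, 0.0, 3.0, 0.0], [-1, 0.0, 0.0, 1.0, -0.0], [-1, 0, 0, 0, 0], [-1, 0, 0, 0, 0], [-1, 0, 0, 0, 0]]
```

Request:
send_rows --rows '[[[-1,2.5,1.4,0,-0.005],[-1,3.8,2.2,0,-0.005],[-1,3.8,2.2,0,-0.005],[-1,3.8,2.25,0,-0.005],[-1,3.8,2.25,0,-0.005]]]'

```text
time: 8.18
position: [0.5359, -0.0858, 0.2015]
orientation: [-179.8, -0.0, 93.0]
force: [0.2, -0.6, -2.1]
opening: 0.0494
finger_force: 45.0
```

Request:
send_rows --rows '[[[-1,3.8,2.25,0,-0.005],[-1,3.8,2.3,0,-0.005],[-1,3.7,2.3,0,-0.005],[-1,3.0,2.0,0,-0.005],[-1,1.9,1.3,0,0]]]'

```text
time: 8.8
position: [0.6275, 0.0826, 0.2014]
orientation: [-179.8, -0.0, 94.2]
force: [-0.3, -0.3, -3.4]
opening: 0.0497
finger_force: 45.0
```

```bash
python3 - <<'E'
from h import *
plan([(626,81,140,94.3),(626,81,130,94.3)],-1)
t=optics.get_image("top")
for k in range(2):
  try:
    r,m=rect("plate_a_c",t,0.014+bot.state()["position"][2]-.084,k); print(r)
  except Exception as e: print(e)
s=optics.get_image("side");cv2.imwrite("pics/s1.png",cv2.resize(s["pixels"][180:335,210:400],None,fx=3.8,fy=3.8,interpolation=2))
E
```

```text
at [0.6275 0.0826 0.2014] [-1.7981e+02 -3.0000e-02  9.4240e+01]
[[-1, -0.075, -0.081, 3.068, -0.001], [-1, -0.075, -0.081, 3.068, -0.001], [-1, 0.0, 0.0, 1.0, -0.0], [-1, 0, 0, 0, 0], [-1, 0, 0, 0, 0]]
((645.7861938476562, 41.82182312011719), (21.62236976623535, 8.698981285095215), 9.979044914245605)
list index out of range
```

View pics/s1.png

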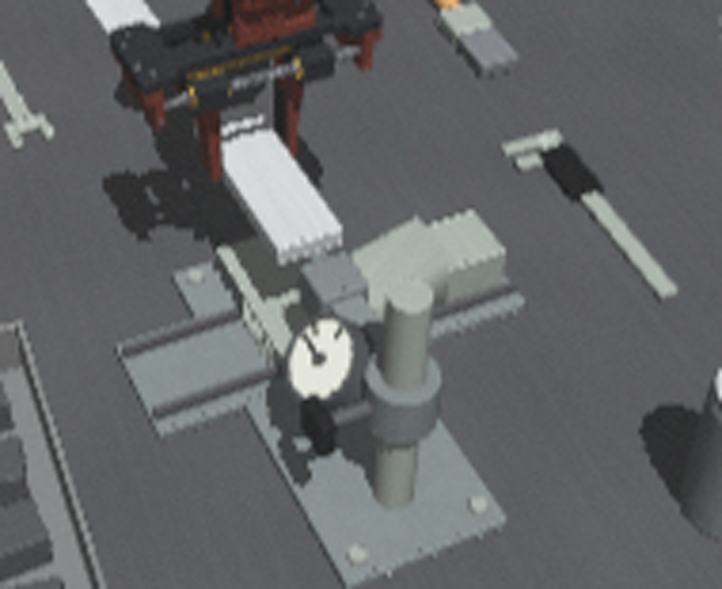

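The plate is held level, its end (≈(310,245)) clear of the gauge head at (335,275). I'll lower it a little further back from the head.

Request:
send_rows --rows '[[[-1,-0.3,-0.1,1.5,0],[-1,-0.35,-0.05,3.0,0],[-1,0,0,2.0,0],[-1,0,0,0.6,0],[-1,0,0,0,0]]]'

```text
time: 9.62
position: [0.6269, 0.0741, 0.1325]
orientation: [-180.0, -0.0, 94.1]
force: [0.9, 1.1, -2.9]
opening: 0.0497
finger_force: 45.0
```

Request:
send_rows --rows '[[[-1,0,0,0.1,0],[-1,0,0,0.1,0],[-1,0,0,0.05,0],[-1,0,0,0.05,0],[-1,0,0,0,0]]]'

```text
time: 10.25
position: [0.6269, 0.0741, 0.1297]
orientation: [-180.0, 0.0, 94.1]
force: [-0.3, -0.7, -3.6]
opening: 0.0499
finger_force: 45.0
```

Request:
send_rows --rows '[[[-1,0,0,0.1,0],[-1,0,0,0.1,0],[-1,0,0,0.1,0],[-1,0,0,0,0],[-1,0,0,0,0]]]'

```text
time: 10.88
position: [0.627, 0.0742, 0.1267]
orientation: [180.0, -0.0, 94.1]
force: [-0.0, 0.0, -2.8]
opening: 0.0497
finger_force: 45.0
```

```bash
python3 - <<'E'
from h import *
s=bot.state();print(s["position"],s["force"],s["ft_torque"])
t=optics.get_image("top");s=optics.get_image("side")
a=cv2.resize(t["pixels"][150:250,170:290],None,fx=4.5,fy=4.5,interpolation=2)
cv2.imwrite("pics/t2.png",a)
E
```

```text
[0.6269501  0.07419364 0.12669057] [-0.03854681  0.02674896 -2.84625652] [-0.18458656 -0.10146893  0.01859526]
```

View pics/t2.png

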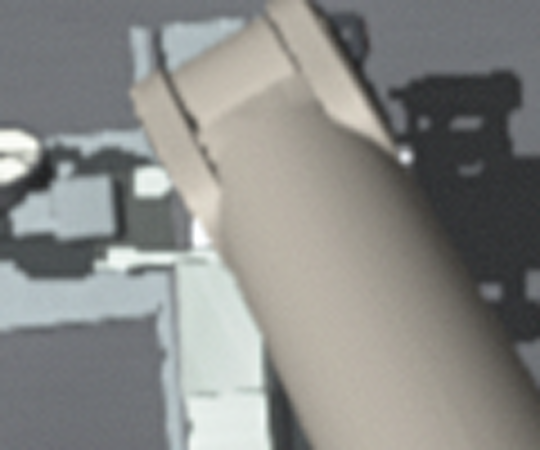

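The arm hides the plate from the top camera (only its end at about (200,235) is visible). I'll lower by force instead.

Request:
send_rows --rows '[[[-1,0,0,0.05,0],[-1,0,0,0.05,0],[-1,0,0,0.03,0],[-1,0,0,0,0],[-1,0,0,0,0]]]'

```text
time: 11.6
position: [0.627, 0.0741, 0.1258]
orientation: [180.0, 0.0, 94.1]
force: [-2.6, -0.7, 4.2]
opening: 0.0491
finger_force: 45.0
```

Request:
send_rows --rows '[[[-1,0.3,0,0,-0.003],[-1,0.8,0,0,0],[-1,0.8,-0.02,0,0],[-1,0.5,-0.02,0,0],[-1,0.3,0,0,0]]]'

```text
time: 12.22
position: [0.625, 0.101, 0.1258]
orientation: [179.9, 0.1, 94.3]
force: [-0.1, -6.1, 6.5]
opening: 0.0495
finger_force: 45.0
```

Request:
send_rows --rows '[[[-1,0.3,0,0,0],[-1,0.7,-0.02,0,0],[-1,0.7,-0.02,0,0],[-1,0.5,-0.02,0,0],[-1,0.3,0,0,0]]]'

```text
time: 12.85
position: [0.6225, 0.1257, 0.1258]
orientation: [179.9, 0.1, 94.3]
force: [0.8, -5.7, 7.3]
opening: 0.0498
finger_force: 45.0
```

```bash
python3 - <<'E'
from h import *
s=bot.state();print(s["position"],s["force"],s["orientation"][2])
s=optics.get_image("side");cv2.imwrite("pics/s3.png",cv2.resize(s["pixels"][190:310,230:360],None,fx=5,fy=5,interpolation=2))
c,n=np.cos(.075),np.sin(.075)
J=lambda x,y,z:np.array([(620.3+c*x-n*y),(155.5+n*x+c*y),z])/1000
for P in((25,75,58),(-25,75,58),(30,75,42),(-30,75,42),(25,-75,58),(25,75,42)):print(P,(proj(J(*P),s)-[230,190])*5)
E
```

```text
[0.6225011  0.12574367 0.12582251] [ 0.75064891 -5.69896534  7.26884917] 94.29838945580937
(25, 75, 58) [305.08686936 434.60529945]
(-25, 75, 58) [390.75345164 404.07383796]
(30, 75, 42) [295.89858833 457.80084856]
(-30, 75, 42) [397.70098647 421.15021988]
(25, -75, 58) [191.19955254 249.34702249]
(25, 75, 42) [304.5284081  454.69396379]
```

View pics/s3.png

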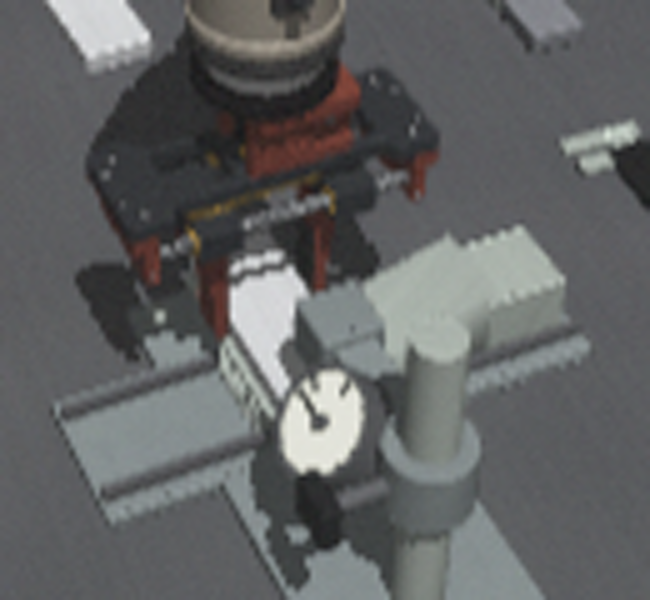

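Request:
send_rows --rows '[[[0.3,0,0,0,0],[0.3,0,0,0,0],[0.3,0,0,0,0],[0.3,0,0,-0.2,0],[0.3,0,0,-0.5,0]]]'

```text
time: 13.52
position: [0.6219, 0.1259, 0.1324]
orientation: [-180.0, -0.0, 94.3]
force: [-0.2, -0.3, 0.2]
opening: 0.057
finger_force: 0.0
```

Request:
send_rows --rows '[[[0.3,0,0,-2,0],[0.3,0,0,-4,0],[0.3,0,0,-4,0],[-1,-4,0,-1,0],[-1,-5,0,0,0]]]'

```text
time: 14.15
position: [0.6296, 0.037, 0.2458]
orientation: [179.7, -0.0, 94.5]
force: [0.6, -0.7, 0.6]
opening: 0.0407
finger_force: 0.0
```

Request:
send_rows --rows '[[[-1,-5,-4,0,0],[-1,-3,-5,0,0],[-1,-3,-5,0,0],[-1,0,-4,0,0],[-1,0,0,0,0]]]'

```text
time: 14.78
position: [0.456, -0.0866, 0.2435]
orientation: [-180.0, 0.1, 94.2]
force: [1.2, 0.6, -0.1]
opening: 0.0005
finger_force: 0.0
```

```bash
python3 - <<'E'
from h import *
s=bot.state();print(s["position"],s["force"],s["orientation"][2],s["time"],s["opening"])
t=optics.get_image("top");s=optics.get_image("side")
r=finder.outline_of("plate_a_c",t)
for k in range(len(r)):
    q,m=rect("plate_a_c",t,.058,k);print(q,r[k]["conf"])
cv2.imwrite("pics/t4.png",cv2.resize(t["pixels"][140:265,135:285],None,fx=4.8,fy=4.8,interpolation=2))
locate(["plate_a_c","jack_seat","wedge_face"])
E
```

```text
[ 0.45599967 -0.08663737  0.24345199] [ 1.20519129  0.58789307 -0.10583955] 94.18611428903361 14.775 0.00045119763292814785
((620.333251953125, 153.5777587890625), (49.202335357666016, 147.9617156982422), 4.864192962646484) 0.8
top plate_a_c [([0.6189, 0.1566, 0.0465], 0.73)]
top jack_seat [([0.62, 0.1585, 0.0424], 0.71)]
top wedge_face [([0.4548, 0.1456, 0.0307], 0.63)]
side plate_a_c [([0.6227, 0.154, 0.0481], 0.7)]
side jack_seat [([0.6198, 0.1547, 0.038], 0.91), ([0.5441, -0.4322, 0.0009], 0.49)]
side wedge_face [([0.4548, 0.1462, 0.0284], 0.84)]
```

View pics/t4.png

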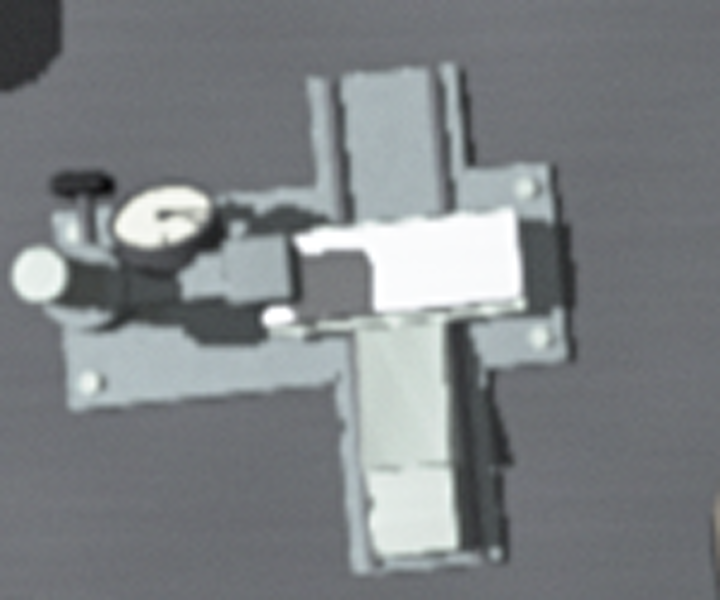

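```bash
python3 -c "
from h import *
plan([(431,141.3,243,4.3),(431,141.3,108,4.3,40)],-1,turn=.16)"
```

```text
at [ 0.4585 -0.0856  0.2422] [-1.7999e+02 -2.0000e-02  9.4310e+01]
[[-1, 2.283, -0.104, -0.008, 0.157], [-1, 2.239, -0.46, -0.008, 0.157], [-1, 2.139, -0.804, -0.008, 0.157], [-1, 1.987, -1.129, -0.008, 0.157], [-1, 1.786, -1.426, -0.008, 0.157]]
[[-1, 1.541, -1.688, -0.008, 0.157], [-1, 1.258, -1.908, -0.008, 0.157], [-1, 0.944, -2.082, -0.008, 0.157], [-1, 0.606, -2.204, -0.008, 0.157], [-1, 0.254, -2.271, -0.008, 0.157]]
[[-1, 0.0, 0.0, 3.375, 0.0], [-1, 0.0, 0.0, 3.375, 0.0], [-1, 0.0, 0.0, 3.375, 0.0], [-1, 0.0, 0.0, 3.375, 0.0], [-1, 0, 0, 0, 0]]
```

Request:
send_rows --rows '[[[-1,2.28,-0.1,0,0.157],[-1,2.24,-0.46,0,0.157],[-1,2.14,-0.8,0,0.157],[-1,2.0,-1.13,0,0.157],[-1,1.8,-1.43,0,0.157]]]'

```text
time: 16.0
position: [0.4447, 0.0287, 0.2423]
orientation: [-180.0, -0.0, 49.0]
force: [0.2, -0.8, -0.4]
opening: 0.0005
finger_force: 0.0
```

Request:
send_rows --rows '[[[-1,1.54,-1.7,0,0.157],[-1,1.26,-1.9,0,0.157],[-1,0.94,-2.08,0,0.157],[-1,0.6,-2.2,0,0.157],[-1,0.25,-2.27,0,0.157]]]'

```text
time: 16.62
position: [0.4308, 0.1421, 0.2423]
orientation: [-180.0, 0.0, 4.0]
force: [-0.2, 0.7, 0.7]
opening: 0.0004
finger_force: 0.0
```

```bash
python3 -c "
from h import *
plan([(431,141.3,108,4.3,40)],-1);print(bot.state()['qpos'])"
```

```text
at [0.4308 0.1421 0.2423] [-180.      0.      4.05]
[[-1, 0.005, 0.02, 3.358, -0.001], [-1, 0.005, 0.02, 3.358, -0.001], [-1, 0.005, 0.02, 3.358, -0.001], [-1, 0.005, 0.02, 3.358, -0.001], [-1, 0, 0, 0, 0]]
[  -3.93499346   12.64626018  -24.90589297  120.49883061    7.09959323
   48.22125103 -119.00630669]
```

Request:
send_rows --rows '[[[-1,0,0,2.4,-0.004],[-1,0,0,4,0],[-1,0,0,4,0],[-1,0,0,3,0],[-1,0,0,0,0]]]'

```text
time: 17.25
position: [0.4296, 0.141, 0.1068]
orientation: [179.9, 0.3, 4.6]
force: [-0.1, -0.3, 0.1]
opening: 0.0006
finger_force: 0.0
```

Request:
send_rows --rows '[[[-1,0.4,0,0,0],[-1,0.4,0,0,0],[-1,0.2,0,0,0],[-1,0.2,0,0,0],[-1,0.2,0,0,0]]]'

```text
time: 17.88
position: [0.4438, 0.1422, 0.1083]
orientation: [180.0, 0.1, 4.6]
force: [-6.7, 0.0, 4.7]
opening: 0.0005
finger_force: 3.3
```

Request:
send_rows --rows '[[[-1,0.2,0,0,0],[-1,0.2,0,0,0],[-1,0.2,0,0,0],[-1,0.1,0,0,0],[-1,0.1,0,0,0]]]'

```text
time: 18.5
position: [0.4492, 0.1425, 0.1077]
orientation: [179.9, 0.4, 4.6]
force: [-11.6, -0.1, 8.8]
opening: 0.0003
finger_force: 5.5
```

Request:
send_rows --rows '[[[-1,0.15,0,0,0],[-1,0.15,0,0,0],[-1,0.1,0,0,0],[-1,0.1,0,0,0],[-1,0.1,0,0,0]]]'

```text
time: 19.12
position: [0.4552, 0.143, 0.1077]
orientation: [179.9, 0.4, 4.6]
force: [-10.8, -0.6, 9.1]
opening: 0.0004
finger_force: 5.5
```

```bash
cat > dial.py <<'E'
from h import *
s=optics.get_image("side");st=bot.state()
print(st["time"],np.round(st["position"],4),np.round(st["force"],1))
d=s["pixels"][262:288,286:306].mean(2)
print("\n".join(" ".join("%3d"%v for v in r) for r in d))
print("wedge",[np.round(world(r["position"],s),4) for r in finder.pinpoint("wedge_face",s)[:1]])
E
python3 dial.py
```

```text
19.175 [0.4553 0.143  0.1077] [-10.8  -0.7   8.7]
173 102  93  95  87  68  67  73  85  93  91  78 116 135 142 143 144 141 143 141
216 107  94  93  93  78  80  85  79 100  98 105  90 108 121 132 143 144 143 140
216 172 104  93  93  82  78 118 173 182 183 187 154 109  92 101 120 125 143 141
215 214 107  90  84 119  82 158 221 224 224 225 213 133 101  83  85  91 111 108
212 214 104  86 145 191 117 154 220 225 224 226 207 109 147  90  85  77  75  57
212 175  96 117 160 221 139 129 222 224 223 224 149 103 202 134  89  84  77  68
192 111 125 127 100 198 189 190 223 224 224 225 100 184 223 199  97  83  80  79
137 107 193 186 109 133 221 223 224 224 224 225 182 220 224 224 138  87  85  84
 89 138 221 224 192  78 182 222 224 224 225 223 225 225 225 224 162  93  84  82
 86 170 222 224 224  98  97 220 224 224 224 223 225 224 223 224 139  91  86  86
106 207 224 224 224 183  84 168 180 206 223 224 224 223 224 224 161  92  86  84
137 220 224 224 224 225 108  85 102 155 221 225 223 223 224 224 180  91  89  87
171 223 225 224 223 224 111  87  81 118 220 223 223 225 226 224 145  87  85  89
188 223 22
[... 338 characters left out ...]
223 224 224 224 224 225 225 179 109  84  84  83  68
125 222 224 224 224 225 224 224 224 224 224 224 223 211 106  82  79  82  84  54
 86 191 223 224 224 224 223 223 223 225 223 223 224 164  93  80  76  78  82  55
 88 126 190 222 223 223 225 224 225 224 224 184 174 110  80  74  75  78  78  54
 75  88 123 188 223 189 176 185 221 224 198 105  84  80  74  72  75  73  77  56
 68  79  85 116 166 105  66  95 171 176 129  86  75  70  71  72  73  72  75  55
 68  70  77  62  47  48  45  45  76  77  76  69  64  64  68  69  69  64  73  75
 67  68  69  51  46  47  47  47  54  60  60  61  61  63  62  67  79  83  88 100
 67  67  67  45  38  46  47  47  46  45  51  53  58  85  76  83  95 103 108 108
wedge []
```

Request:
send_rows --rows '[[[-1,0.1,0,0,0],[-1,0.1,0,0,0],[-1,0.1,0,0,0],[-1,0.1,0,0,0],[-1,0.1,0,0,0]]]'

```text
time: 19.85
position: [0.4601, 0.1434, 0.1077]
orientation: [179.9, 0.4, 4.6]
force: [-11.3, -1.4, 8.6]
opening: 0.0006
finger_force: 5.5
```

Request:
send_rows --rows '[[[-1,0.1,0,0,0],[-1,0.1,0,0,0],[-1,0.1,0,0,0],[-1,0.1,0,0,0],[-1,0,0,0,0]]]'

```text
time: 20.48
position: [0.4642, 0.1437, 0.1077]
orientation: [179.9, 0.4, 4.6]
force: [-10.0, -0.1, 7.6]
opening: 0.0006
finger_force: 5.2
```

```bash
python3 dial.py | head -16
```

```text
20.525 [0.4642 0.1437 0.1077] [-10.6  -1.7   7.5]
173 101  93  92  86  66  67  72  87  95  91  79 117 135 143 143 142 142 144 142
215 107  95  94  95  77  79  82  81  98  99 106  89 109 124 131 142 142 142 142
213 175 103  94  92  86  75 116 173 183 182 186 155 110  91 103 118 123 142 143
212 215 107  90  84 118  79 158 222 224 224 223 212 133  99  86  81  88 113 109
212 213 103  84 145 190 120 155 220 224 224 224 206 109 149  90  84  78  74  54
208 177  98 117 162 223 140 131 221 224 224 224 149 103 204 134  90  83  78  68
180 110 129 127 102 199 191 190 223 223 224 224 102 183 222 200  98  86  80  79
125 109 191 186 108 133 221 224 224 223 224 225 181 222 223 224 136  88  83  82
 92 136 221 224 190  75 182 222 224 223 223 224 224 224 224 224 159  92  85  83
 88 171 222 225 225 100  97 219 224 223 224 225 224 225 225 224 140  88  86  86
105 206 222 224 224 182  83 168 182 207 223 223 224 224 225 225 161  93  89  88
140 221 225 224 224 224 108  85 103 156 222 225 224 223 225 224 176  94  87  85
173 222 224 224 223 225 113  87  83 121 221 225 224 224 225 223 145  87  86  86
190 223 223 224 224 223 120  91 109 182 223 225 224 224 225 224 129  87  83  89
188 222 224 225 224 225 189 178 190 222 225 224 225 223 224 212 114  86  86  85
```

No contact yet; continue in small steps.

Request:
send_rows --rows '[[[-1,0.1,0,0,0],[-1,0.1,0,0,0],[-1,0.1,0,0,0],[-1,0.1,0,0,0],[-1,0,0,0,0]]]'

```text
time: 21.2
position: [0.4682, 0.144, 0.1077]
orientation: [179.9, 0.4, 4.6]
force: [-10.5, -0.7, 8.7]
opening: 0.0006
finger_force: 5.2
```

```bash
python3 dial.py | head -16
```

```text
21.25 [0.4682 0.144  0.1076] [-9.8 -1.3  7.9]
216 109  93  92  87  66  68  72  84  97  90  79 117 136 144 142 141 142 142 141
216 174 101  93  92  75  78  83  80  98  99 106  93 106 122 132 143 143 144 143
214 216 108  92  90  83  76 116 173 184 183 186 154 110  91 104 117 123 141 144
212 216 155  97  84 119  78 156 222 224 223 225 212 134 101  84  85  90 114 108
212 214 148  91 146 191 118 154 222 224 224 224 206 110 146  93  83  76  74  54
207 176  97 117 159 221 141 132 221 224 225 224 148 104 201 134  90  81  78  66
163 109 127 127 102 201 189 190 223 224 224 223 102 183 222 200  98  86  82  79
103 105 194 185 110 132 222 225 224 224 224 224 181 221 225 224 136  87  85  82
 89 138 221 224 192  74 183 222 224 224 224 224 224 223 223 224 163  94  83  84
 90 171 222 224 224  99  97 219 224 224 225 225 224 224 224 223 140  89  86  84
105 205 223 224 224 182  84 169 181 205 223 223 224 225 224 223 161  93  87  87
138 221 224 224 224 225 105  84 101 153 222 223 224 223 225 224 178  92  87  87
173 222 223 225 224 224 111  87  84 121 222 223 224 224 225 224 148  90  87  89
190 222 225 224 224 224 121  88 111 183 223 224 223 224 224 224 132  88  86  87
188 223 223 223 224 224 189 178 190 222 224 224 225 225 224 211 113  88  85  84
```

Request:
send_rows --rows '[[[-1,0.1,0,0,0],[-1,0.1,0,0,0],[-1,0.1,0,0,0],[-1,0.1,0,0,0],[-1,0,0,0,0]]]'

```text
time: 21.92
position: [0.4722, 0.1443, 0.1076]
orientation: [179.9, 0.4, 4.6]
force: [-10.0, -1.0, 7.7]
opening: 0.0005
finger_force: 5.2
```

```bash
python3 dial.py | head -13
```

```text
21.975 [0.4722 0.1443 0.1077] [-10.4  -0.7   7.1]
214 107  95  94  87  65  68  72  86  95  89  77 116 136 145 143 142 141 140 140
216 172 102  93  95  75  77  79  81 100  97 106  89 109 122 129 142 144 142 141
214 214 107  93  91  83  78 117 171 182 184 187 155 110  93 103 118 124 143 143
212 215 152  95  83 117  79 157 221 224 225 224 212 132  99  83  85  89 110 110
211 213 149  88 144 193 121 155 222 224 224 224 207 110 147  94  86  77  74  56
206 174  97 116 160 222 141 130 221 223 223 225 146 103 203 136  89  81  79  66
157 109 128 128 101 199 190 189 223 224 224 223 101 184 222 200  99  83  79  81
 94 105 193 185 108 131 222 225 225 225 224 223 182 221 223 223 136  89  85  81
 91 137 221 225 192  77 181 221 224 224 223 224 223 225 224 224 162  90  86  84
 91 170 222 224 224 100  99 221 224 223 223 224 224 225 224 223 139  90  87  84
107 209 224 223 223 183  83 170 183 207 222 225 224 223 224 225 161  91  87  86
138 220 224 224 223 224 108  86 102 153 222 223 225 224 224 225 177  92  87  87
```

Request:
send_rows --rows '[[[-1,0.1,0,0,0],[-1,0.1,0,0,0],[-1,0.1,0,0,0],[-1,0.1,0,0,0],[-1,0.1,0,0,0]]]'

```text
time: 22.65
position: [0.477, 0.1447, 0.1076]
orientation: [179.9, 0.4, 4.6]
force: [-11.6, -0.2, 7.9]
opening: 0.0007
finger_force: 5.5
```

```bash
python3 dial.py | head -13
```

```text
22.7 [0.4772 0.1447 0.1076] [-10.6  -1.9   8.2]
215 108  95  93  86  67  69  73  85  92  89  77 117 135 143 143 142 141 140 140
213 174 103  96  96  75  80  82  79 100  99 104  91 108 123 133 142 144 143 142
214 213 109  95  91  81  77 117 172 185 184 187 153 110  91 105 118 124 142 143
211 213 154  94  85 117  79 157 221 225 223 224 212 134 100  85  86  88 113 111
206 212 150  91 146 190 118 153 221 224 224 224 205 109 148  93  84  77  71  54
190 172  95 116 160 221 139 130 221 224 224 225 149 103 201 135  87  80  78  69
141 109 126 129 102 197 189 189 221 223 223 225 102 185 223 200  96  84  81  81
 91 103 193 186 108 134 220 224 224 223 224 224 181 223 224 224 135  89  83  81
 95 136 221 223 190  75 182 222 224 224 224 222 224 225 224 224 162  92  84  85
 91 171 221 224 224  97  96 220 223 223 225 224 224 224 224 224 138  88  85  85
106 207 223 224 224 183  83 169 180 206 223 224 223 224 224 225 161  94  88  86
137 220 224 224 223 224 108  86 103 152 220 224 223 224 224 223 179  93  87  88
```

Request:
send_rows --rows '[[[-1,0.1,0,0,0],[-1,0.1,0,0,0],[-1,0.1,0,0,0],[-1,0.1,0,0,0],[-1,0.1,0,0,0]]]'

```text
time: 23.38
position: [0.482, 0.1451, 0.1076]
orientation: [179.9, 0.4, 4.6]
force: [-11.9, -0.5, 8.2]
opening: 0.0002
finger_force: 5.5
```

```bash
python3 dial.py | head -13; python3 - <<'E'
from h import *
s=optics.get_image("side");cv2.imwrite("pics/s5.png",cv2.resize(s["pixels"][205:310,235:365],None,fx=5.5,fy=5.5,interpolation=2))
E
```

```text
23.425 [0.4822 0.1451 0.1076] [-10.5   0.7   7.8]
215 174 103  92  87  66  69  73  86  93  86  81 117 135 144 143 144 141 140 141
214 215 108  96  95  75  78  82  80  99  97 105  93 109 120 131 143 143 142 142
214 215 108  94  92  82  76 115 173 182 184 187 154 108  92 103 119 125 143 143
214 213 153  95  81 116  81 160 222 224 223 223 211 134 100  85  84  88 110 110
209 211 150  91 147 192 118 154 221 224 224 223 207 108 148  92  85  76  75  54
169 171  94 116 157 221 139 131 220 223 224 224 148 104 202 133  90  83  79  66
108 105 125 129 101 199 190 190 224 224 225 223 102 185 221 198  98  85  81  80
 94 104 195 185 110 132 221 224 225 223 224 224 180 221 224 224 138  88  82  84
 94 137 221 225 191  76 181 222 223 224 224 225 224 223 225 223 162  92  85  85
 91 171 221 225 223  98  99 219 224 225 224 225 224 223 225 225 140  90  86  87
106 207 222 224 224 183  86 169 181 205 223 224 223 223 224 223 163  92  87  85
137 221 224 225 224 225 107  85 103 157 222 225 225 224 224 225 178  92  86  85
```

View pics/s5.png

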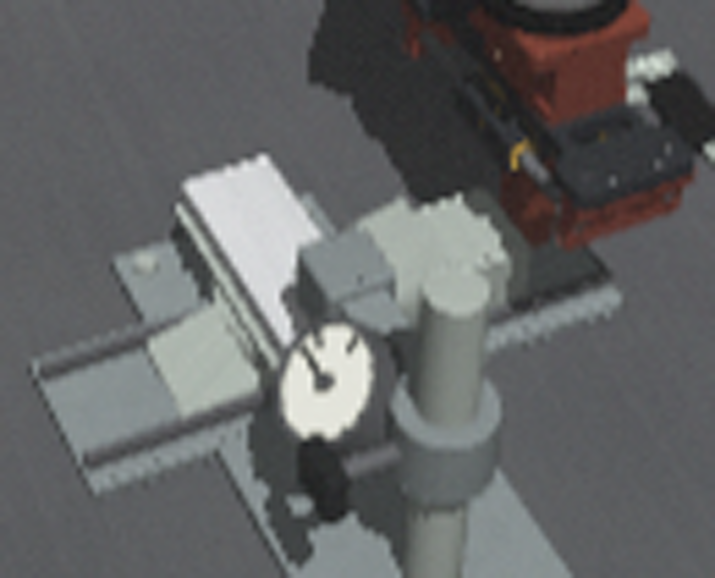

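The picture shows the wedge coming through (200,360), the plate rising level, and the pointer (≈(310,355)) still at rest. I'll keep pushing.

Request:
send_rows --rows '[[[-1,0.1,0,0,0],[-1,0.1,0,0,0],[-1,0.1,0,0,0],[-1,0.1,0,0,0],[-1,0.1,0,0,0]]]'

```text
time: 24.15
position: [0.4869, 0.1454, 0.1076]
orientation: [179.9, 0.5, 4.6]
force: [-12.3, -1.7, 9.5]
opening: 0.0004
finger_force: 6.1
```

```bash
python3 dial.py | head -13
```

```text
24.2 [0.4869 0.1454 0.1076] [-12.1  -1.5   8.7]
214 174 101  93  90  66  67  73  87  96  90  78 118 133 144 144 144 142 143 140
214 215 105  94  95  74  78  84  80 100  97 105  91 108 122 131 142 141 143 141
211 215 172  98  91  82  77 117 171 183 183 187 155 110  94 102 118 123 141 143
211 212 199 102  84 120  79 158 222 224 223 224 214 133 101  87  84  90 113 109
199 211 148  88 145 191 121 155 221 223 223 224 207 109 147  92  85  76  74  53
152 169  96 114 161 222 141 130 220 224 224 223 149 103 202 134  90  81  77  67
 93 101 127 129 101 183 190 188 222 224 224 224 101 185 223 200  97  85  81  79
 97 106 192 184 109 100 221 223 223 225 223 224 182 221 225 224 139  88  84  81
 94 137 220 225 191  79 182 222 224 225 224 224 225 224 224 225 160  92  84  84
 92 172 223 222 223  98  98 222 223 223 224 224 224 223 223 224 139  91  87  84
106 209 224 223 223 184  84 169 182 206 223 224 224 223 223 224 161  90  88  85
139 220 223 223 225 223 106  89 103 157 222 224 224 225 224 224 177  94  87  86
```

Request:
send_rows --rows '[[[-1,0.1,0,0,0],[-1,0.1,0,0,0],[-1,0.1,0,0,0],[-1,0.1,0,0,0],[-1,0,0,0,0]]]'

```text
time: 24.88
position: [0.4902, 0.1457, 0.1075]
orientation: [179.8, 0.5, 4.6]
force: [-13.5, -1.1, 11.6]
opening: 0.0005
finger_force: 6.9
```

```bash
python3 dial.py | head -13
```

```text
24.925 [0.4902 0.1457 0.1076] [-13.8  -1.7  11.8]
214 172 101  94  87  67  67  72  86  96  90  77 117 135 143 142 142 141 143 141
212 214 107  93  94  78  80  84  79 101  99 105  92 108 119 131 144 144 141 146
210 213 175 100  89  83  79 114 173 183 184 187 154 110  94 102 117 123 140 142
209 213 198 102  84 118  79 158 221 224 225 224 212 135  97  85  85  88 111 108
190 213 150  90 147 162 115 156 221 224 223 224 204 110 148  90  84  75  73  53
138 171  98 146 160 135 133 131 221 225 224 225 149 102 202 135  89  84  79  66
 93 101 125 207 192  67 128 186 223 225 224 225 102 184 222 198  99  87  80  78
 99 107 193 224 224 115 129 221 224 225 224 224 182 222 224 224 138  90  84  80
 95 137 221 224 225 191 107 221 224 224 224 224 224 223 224 224 161  90  85  83
 93 171 222 223 224 225 116 183 222 224 224 224 224 224 224 224 139  90  88  85
109 208 223 223 224 223 171 108 179 206 223 224 224 224 223 223 162  91  87  87
138 221 224 224 224 224 157  83 104 156 221 224 224 224 224 224 179  94  86  88
```

Request:
send_rows --rows '[[[-1,0.1,0,0,0],[-1,0.1,0,0,0],[-1,0.1,0,0,0],[-1,0.1,0,0,0],[-1,0.05,0,0,0]]]'

```text
time: 25.6
position: [0.4944, 0.146, 0.1075]
orientation: [179.8, 0.6, 4.6]
force: [-13.3, -1.8, 12.4]
opening: 0.0004
finger_force: 7.2
```

```bash
python3 dial.py | head -13
```

```text
25.65 [0.4945 0.146  0.1075] [-13.7  -1.4  11.6]
214 174 100  95  85  65  71  71  86  94  90  79 116 136 141 143 143 140 141 142
212 215 109  92  94  74  79  83  79 100  97 105  92 108 121 132 144 142 143 142
212 210 175 151  97  82  78 115 172 183 183 185 155 109  93 103 119 125 143 143
210 211 198 147  86 119  80 133 221 224 224 223 212 133 100  83  84  90 114 110
174 211 150  91 145 191  92 109 221 223 224 224 206 108 147  93  84  77  75  53
117 170  96 146 208 223 120  75 219 224 222 224 148 102 202 135  90  82  79  66
 97 101 126 204 224 224 133  60 219 225 223 224 103 184 224 198  98  84  78  79
 94 104 194 223 224 223 188  64 219 224 224 223 180 223 223 224 138  89  81  82
 95 137 222 224 224 224 223  77 199 224 223 223 224 225 225 223 160  91  84  83
 91 172 221 224 224 224 224  91 174 221 224 224 225 224 224 225 139  88  86  85
105 206 224 225 225 224 213  99 148 202 223 224 224 224 224 224 162  92  88  86
135 222 224 223 225 224 158  92 102 156 222 223 224 225 225 224 177  92  86  87
```

Request:
send_rows --rows '[[[-1,0.1,0,0,0],[-1,0.1,0,0,0],[-1,0.1,0,0,0],[-1,0.05,0,0,0],[-1,0,0,0,0]]]'

```text
time: 26.32
position: [0.4979, 0.1463, 0.1075]
orientation: [179.8, 0.6, 4.6]
force: [-14.4, -1.6, 11.8]
opening: 0.0004
finger_force: 7.1
```

```bash
python3 dial.py | head -13
```

```text
26.375 [0.4979 0.1463 0.1075] [-13.5  -1.4  10.4]
214 215 107  96  85  67  69  71  87  93  89  80 117 135 143 143 142 143 143 142
213 214 175 103  94  77  80  83  78  98  99 107  92 108 122 133 143 142 142 144
211 212 216 154  96  83  77 115 172 182 182 185 155 109  89 104 119 125 143 140
206 212 199 149  88 119  79 159 170 203 223 224 213 134 101  83  86  89 110 110
162 209 148  90 145 192 119 153  71 174 222 224 206 110 148  93  84  77  74  54
 97 164  95 148 205 223 140 131  62 174 222 224 150 104 201 136  90  81  75  68
 96  99 126 207 225 225 193 189  67 200 224 222 102 186 222 200  98  84  81  80
 95 106 194 223 223 225 224 223  78 219 224 224 181 222 224 224 138  87  85  82
 96 139 221 224 224 224 223 205  75 221 224 223 225 223 223 224 164  92  85  84
 91 172 223 224 224 225 223 182  75 218 223 224 224 224 225 223 140  90  84  85
104 204 223 223 224 223 212 151  75 201 222 223 224 224 225 224 162  92  89  84
138 220 223 223 224 223 157 100  81 154 222 224 224 223 225 224 178  92  84  87
```

Request:
send_rows --rows '[[[-1,-0.3,0,0,0],[-1,-1.0,0,0,0],[-1,-2,0,0,0],[-1,-1,0,-2,0],[-1,0,0,-5,0]]]'

```text
time: 27.05
position: [0.4578, 0.1431, 0.1776]
orientation: [179.9, 0.2, 4.6]
force: [1.1, 0.3, -0.0]
opening: 0.0008
finger_force: 0.0
```

Request:
send_rows --rows '[[[-1,0,0,-5,0],[-1,0,0,-3,0],[-1,0,0,0,0],[-1,0,0,0,0],[-1,0,0,0,0]]]'

```text
time: 27.68
position: [0.4591, 0.1433, 0.2571]
orientation: [180.0, 0.1, 4.6]
force: [1.1, 0.8, 0.0]
opening: 0.0005
finger_force: 0.0
```

```bash
python3 dial.py | head -13; python3 - <<'E'
from h import *
t=optics.get_image("top");print(rect("plate_a_c",t,.07)[0]);print([np.round(world(r["position"],t),3) for n in("plate_b_c","test_block","oil_can") for r in finder.pinpoint(n,t)[:2]])
cv2.imwrite("pics/f.png",cv2.resize(optics.get_image("side")["pixels"][205:310,235:365],None,fx=5.5,fy=5.5,interpolation=2))
E
```

```text
27.725 [0.4592 0.1434 0.2572] [-0.3 -0.  -0.1]
218 217 108  95  90  69  68  74  87  95  91  78 121 138 144 145 144 146 144 144
213 219 176 100  96  79  83  83  80 102 100 108  95 111 124 135 146 145 146 143
215 216 216 158  95  84  78 118 176 186 185 188 157 112  94 104 121 125 145 146
208 215 201 148  91 120  80 162 173 207 226 227 216 138 103  88  87  91 113 116
160 210 152  92 148 195 123 156  72 178 224 227 210 112 151  95  88  77  73  55
102 167  99 148 210 226 142 133  62 178 225 227 150 106 205 135  93  84  78  70
 97  99 129 210 226 226 196 191  69 203 224 227 104 188 225 203  99  86  82  82
 96 105 196 226 226 227 226 227  80 223 227 226 186 225 227 227 139  91  85  82
 96 139 223 227 227 226 226 209  77 222 227 227 227 227 226 227 164  96  87  86
 93 175 225 226 227 227 226 186  75 222 226 226 226 227 227 226 142  90  87  88
108 211 227 226 226 227 213 155  79 206 225 227 226 226 227 226 164  92  90  88
142 223 227 226 226 226 160 101  85 155 225 227 227 227 226 227 184  97  91  88
((623.1184692382812, 150.32028198242188), (54.06034469604492, 143.88023376464844), 4.232395172119141)
[array([ 0.622, -0.245,  0.011]), array([ 0.541, -0.439,  0.005])]
```

View pics/f.png

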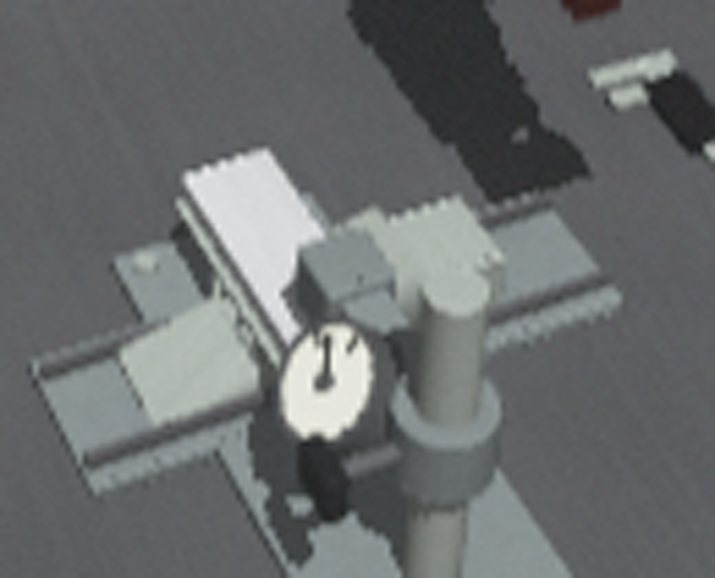

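The pointer, at (326,350), stands between the ticks at (318,335) and (352,342). The plate lies square on the table, and the arm is clear of everything.

```bash
python3 -c "
from rig import bot
print(bot.job_done())"
```

```text
the job is handed in; nothing more can be done
None
```

The job is handed in: one plate lies square on the jack under the foot, the wedge is in with the pointer between the two ticks, the second plate was left on the bench, and the arm is clear; about 28 s of the 72 s used.

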